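# Sweep the plain cookies into the open-fronted tray

### The job

Three plain brown cookies were left un-iced on the decorating bench: sweep them with the fingertips, sliding each along the bench through the open mouth of the blue-floored tray, until all three lie flat and wholly inside it, side by side. Push them gently: do not lift, tip up or flick them. Leave the iced cookies and everything else on the bench where they are.

Things in the scene. Friction and masses are not known exactly. Their poses are not given: they have to be found in the camera images.
- plain_a_center (a point): Plain brown un-iced cookie with dark specks, a loose flat disc 52 mm in diameter and 14 mm thick, about 30 g, lying flat on the bench and free to slide. This point is its centre, half-way up (7 mm above its underside); its axis z is the axis of the disc.
- plain_b_center (a point): Plain brown un-iced cookie with dark specks, a loose flat disc 52 mm in diameter and 14 mm thick, about 30 g, lying flat on the bench and free to slide. This point is its centre, half-way up (7 mm above its underside); its axis z is the axis of the disc.
- plain_c_center (a point): Plain brown un-iced cookie with dark specks, a loose flat disc 52 mm in diameter and 14 mm thick, about 30 g, lying flat on the bench and free to slide. This point is its centre, half-way up (7 mm above its underside); its axis z is the axis of the disc.
- tray: Open-fronted tray fixed to the bench: a blue floor flush with the bench (no sill, cookies slide straight in), 220 mm wide inside (its x) and 140 mm deep (its y), between steel walls 4 mm thick and 30 mm high on its left, right and back. Origin at the centre of the floor; y points from the open mouth to the back wall: mouth edge at y = -70 mm, back wall face at y = +70 mm, side wall faces at x = -110 and +110 mm; the mouth is turned roughly to the robot's right (world -y).
- green_cookie: Iced cookie among the plain ones: same biscuit, but the top is covered with green icing and three white stripes. 52 mm diameter, 17 mm high, loose. Origin at the centre of its underside. Stays where it is.
- blue_cookie: Iced cookie with blue icing and white stripes, 52 mm diameter, 17 mm high, loose. Origin at the centre of its underside. Stays where it is.
- cutter: Red hollow star-shaped cookie cutter, 68 mm across, 28 mm high, loose. Origin at the centre of its underside. Stays where it is.
- cup: White handleless cup standing upright, 76 mm rim diameter, 90 mm high, loose. Origin at the centre of its underside. Stays where it is.
- jar: Yellow jar with red cap standing upright, 60 mm diameter, 60 mm high, loose. Origin at the centre of its underside. Stays where it is.
- nozzle: Brass cone-shaped piping nozzle standing on its wide end, 32 mm diameter, 45 mm high, loose. Origin at the centre of its underside. Stays where it is.
There are look-alikes about, which are no part of the job. Leave any red look-alike of the part that bears plain_a_center alone. What is shaped like the part that bears plain_b_center but yellow is not meant.

How it is judged:
At the end, for the whole second after the job is handed in: Each plain cookie lies flat (within 0.15 rad) on the tray's floor, at rest, none on another, with its whole disc inside the tray (its centre at least 24 mm inside the mouth edge) (x of plain_a_center in the frame of tray between -0.09 and 0.09 m and y of plain_a_center in the frame of tray between -0.046 and 0.05 m and height (world z) of each of plain_a_center, plain_b_center, plain_c_center below 0.01 m and angle between each of plain_a_center, plain_b_center, plain_c_center's own z axis and vertical below 0.15 rad and linear speed of each of plain_a, plain_b, plain_c below 0.01 m/s and x of plain_b_center in the frame of tray between -0.09 and 0.09 m and y of plain_b_center in the frame of tray between -0.046 and 0.05 m and x of plain_c_center in the frame of tray between -0.09 and 0.09 m and y of plain_c_center in the frame of tray between -0.046 and 0.05 m); the robot touches nothing.
It fails at once if a plain cookie is lifted or tipped up (its centre rises more than 12 mm, or it tilts more than 0.5 rad) (height (world z) of any of plain_a_center, plain_b_center, plain_c_center above 0.019 m or angle between any of plain_a_center, plain_b_center, plain_c_center's own z axis and vertical above 0.5 rad).
It fails at once if a plain cookie is flicked (faster than 0.5 m/s) (linear speed of any of plain_a, plain_b, plain_c above 0.5 m/s).
It fails at once if an iced cookie, the cutter, cup, jar or nozzle is moved by more than 15 mm, or the cup, jar or nozzle is tipped over (distance of any of green_cookie, blue_cookie, cutter, cup, jar, nozzle from where it was at the start of the episode above 0.015 m or angle between any of cup, jar, nozzle's own z axis and vertical above 0.5 rad).
It also fails if it takes over 67 s, if anything falls off the work surface, if the arm or the gripper's body presses on something with over 40 N, if the wrist force passes 120 N, or if a joint passes its speed limit or range.

### The arm

A 6-joint arm with a two-finger parallel gripper is mounted at the origin on the work surface. World frame = base frame: x ahead of the robot, y to its left, z up, the work surface at z = 0. Lengths are in m, angles in rad, forces in N, time in s.
With the tool pointing down it reaches from about 0.35 to 0.85 m from the base axis. Payload 8.1 kg.
Tool frame: the origin (TCP) lies at the centre of the arm's flange, where the gripper is bolted on; the fingertips stand 186 mm ahead of it and the grasp point (between the pads) lies 167 mm ahead of it; z points along the fingers, y is the line along which they close (so a half turn about z gives the same grasp; the last joint's range is limited). The gripper opens to 93 mm and grips with 3 to 60 N. Pads are 15 mm wide; open, the fingers measure 128 mm over their backs; the gripper's body (75 mm by 188 mm) begins 65 mm behind the grasp point.
Start: joints at [1.04, 0.13, 1.488, -0, 1.523, -0.085], TCP at [0.259, 0.541, 0.405] pointing down, gripper open.
Joint ranges: [-2.96, 2.96], [-0.89, 2.26], [0.02, 2.5], [-1.34, 4.48], [0, 2.73], [-2.66, 2.66]. Speed limits (rad/s): [2.39, 2.39, 2.79, 3.14, 3.14, 3.14].

### API

Orientations are given as a rotation vector (axis times angle).
In Python, from plant import robot gives the robot as it stands.
- The arm moves only by the tool apply_moves, never from a script. Its argument "series" is a list of rows, each a list of 2 entries, a list of its own where there are three numbers: the shift along the tool's x, y, z in mm, then the turn, a rotation vector about the tool's x, y, z in rad. A call has 1 to 12 rows; each row shifts and turns the commanded pose from where the row before left it, along the tool's axes as they then stand; what a row does not reach is not made up. A row lasts 1/12 s, in which the tool goes at most 41.7 mm and 7.16 degrees, less where a joint would pass 70% of its speed; a pose out of reach is approached as far as the arm can. A call is refused whole if a number of a shift passes 41.7 or a number of a turn 0.125, either way. A call with a gripper value outside its range is refused whole. "claw" is the opening, from 0 (shut) to 1 (fully open), set as the call begins (left out, the last holds). The fingers move at their own pace and stop on an object; "newtons" is the grip in N (left out, the last holds). Time passes only in rows, so rows that do not move let the fingers close. It gives the time, the measured TCP pose, the force, the opening and the grip force at its end, in the units of the state.
- robot.read_state(): the state, without advancing time (a new reading comes with each control period).
- robot.read_camera(name): name is "side" or "top"; returns (picture, depth): 384x512x3 uint8, blue, green, red; 384x512 float32, m along the optical axis (not along the pixel's ray), 0 where there is no reading.
- robot.calibration(name): a dict with "fx", "fy", "cx", "cy" (pixels), "D" ([k1, k2, p1, p2, k3] as OpenCV has them; the pictures are not rectified), "extrinsics" (4x4, takes a point from world to camera coordinates). Camera axes: x right, y down, z forward; pixel columns grow to the right and rows downward; lengths in m; the calibration is good to about 2 mm. A picture is of the moment at which its call begins. calibration takes no time and is no camera call.
- robot.close_job(): hands the job in; it is judged then, once.
The state is a dict: "t": time; "q": joint angles; "dq": joint speeds; "joint_torque": joint torques, N m; "tool_pos": TCP position; "orientation": TCP orientation; "force": force on the tool from outside, world axes, zero at the start; "wrist_torque": the same for the moment, N m; "opening": finger opening in m; "gripper_force": force on a finger pad.
Only numpy, scipy, OpenCV 4.12 (cv2) and the standard library are available. Lean on these libraries where they do the work, as an engineer would, in place of code of your own. Each camera call takes 0.05 s, during which the arm holds its last target. There are 200 camera calls.

## Working session

There is one attempt and no reset: what is moved stays moved. The work goes in short steps, Python scripts to look and compute and a tool call to move; the robot and the scene stay as the last step left them, time stands still between calls to the robot, and variables do not carry over. Pictures are saved under pics/ and viewed, at most 10 in all, crops included, and the job is handed in when it is done.

Besides the shell and the picture viewer there is one more tool, called after ">>>" by a JSON object that holds its "op" and its "data", one argument or row to a line. apply_moves: Moves the arm, as the interface text tells. Its arguments: {"type":"object","properties":{"series":{"type":"array"},"claw":{"type":"number"},"newtons":{"type":"number"}},"required":["series"]}

```bash
mkdir -p pics; cat > h.py <<'E'
import numpy as np, cv2
from plant import robot
def look(n,f):
    p,d=robot.read_camera(n); cv2.imwrite('pics/'+f+'.png',p); np.save('pics/'+f+'.npy',d); return p,d
def ray(n,u,v,z):
    c=robot.calibration(n);K=np.array([[c['fx'],0,c['cx']],[0,c['fy'],c['cy']],[0,0,1]])
    E=np.array(c['extrinsics']);R=E[:3,:3];t=E[:3,3]
    x=cv2.undistortPoints(np.array([[[u,v]]],float),K,np.array(c['D'],float))[0,0]
    o=-R.T@t;d=R.T@np.array([x[0],x[1],1]);return o+d*(z-o[2])/d[2]
E
python3 - <<'E'
from h import *
p,d=look('top','t0');look('side','s0')
s=robot.read_state();print(s['t'],s['tool_pos'],s['orientation'],s['opening'])
c=robot.calibration('top');print(c)
cv2.imwrite('pics/t0b.png',cv2.resize(p,(800,600)))
E
```

```text
0.1 [0.25858077 0.54119251 0.40378172] [-6.94304509e-01 -3.06341314e+00  2.53700287e-03] 0.09260997643174516
{'fx': 366.42436244189406, 'fy': 366.42436244189406, 'cx': 260.96614287753783, 'cy': 193.96990593267054, 'D': array([-0.11028877,  0.        ,  0.        ,  0.        ,  0.        ]), 'extrinsics': array([[ 0.01540442, -0.9998245 , -0.01066152, -0.02856833],
       [-0.9800113 , -0.01298228, -0.19851781,  0.56610006],
       [ 0.19834456,  0.01350646, -0.98003929,  0.84359314],
       [ 0.        ,  0.        ,  0.        ,  1.        ]])}
```

View pics/t0b.png

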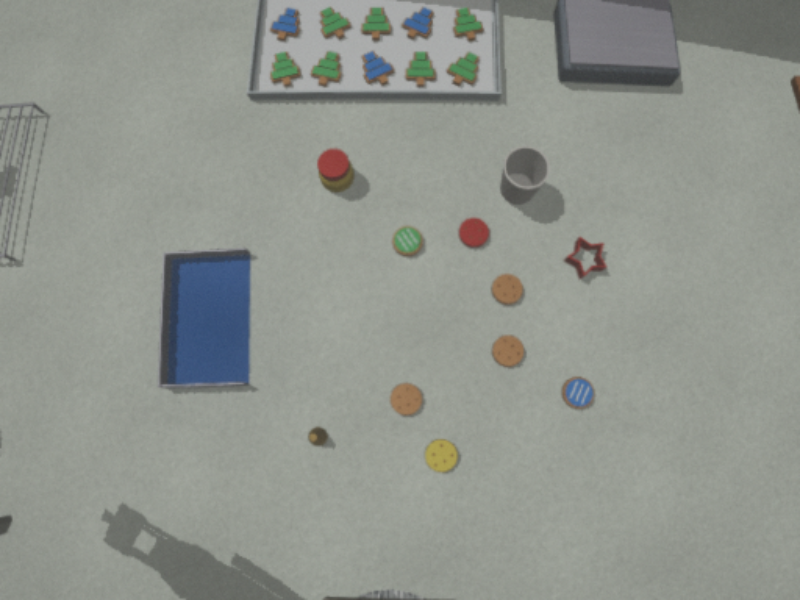

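View pics/s0.png

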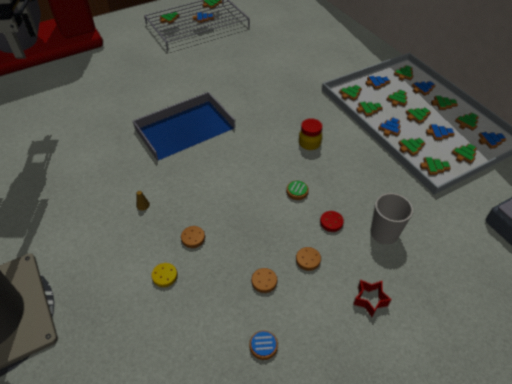

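Top view (800x600 px): the plain cookies are at (508,289), (508,351) and (407,400). Possible mix-ups are red (474,233), yellow (442,456), green iced (407,240) and blue iced (579,392). I choose the three brown specked ones. The tray is at about (207,318), with its mouth to the right at x≈250. The side view agrees.

```bash
python3 - <<'E'
from h import *
p=cv2.imread('pics/t0.png')
k=.64
for n,u,v,z in [('A',508,289,.014),('B',508,351,.014),('C',407,400,.014),('red',474,233,.014),('yel',442,456,.014),('green',407,240,.017),('blue',579,392,.017),('cutter',587,258,.02),('nozzle',318,436,.03),('jar',334,162,.06),('cup',525,167,.09),('trayFR top',250,252,.03),('floor FR',250,259,0),('floor NR',249,383,0),('floor far back',174,262,0),('floor near back',174,384,0)]:
    print(n,ray('top',u*k,v*k,z)[:2].round(4))
# refine brown
hsv=cv2.cvtColor(p,cv2.COLOR_BGR2HSV)
m=cv2.inRange(hsv,(4,90,90),(16,255,255))
n,l,st,ce=cv2.connectedComponentsWithStats(m)
for i in range(1,n):
    if st[i,4]>100: print(st[i],ray('top',*ce[i],.012)[:2].round(4))
m=cv2.inRange(hsv,(100,140,60),(125,255,255))
n,l,st,ce=cv2.connectedComponentsWithStats(m)
i=1+st[1:,4].argmax(); 
q=cv2.boxPoints(cv2.minAreaRect(np.argwhere(l==i)[:,::-1].astype(np.float32)))
for a in q: print('tray',a,ray('top',*a,0)[:2].round(4))
cv2.imwrite('pics/c.png',cv2.resize(p[130:310,190:400],None,fx=3,fy=3,interpolation=2))
from scipy.spatial.transform import Rotation as R
s=robot.read_state();print(R.from_rotvec(s['orientation']).as_matrix().round(3))
E
```

```text
A [ 0.6011 -0.1858]
B [ 0.4978 -0.1839]
C [ 0.417  -0.0211]
red [ 0.6976 -0.1302]
yel [ 0.33   -0.0776]
green [ 0.6827 -0.017 ]
blue [ 0.4323 -0.2975]
cutter [ 0.655  -0.3196]
nozzle [0.3581 0.1169]
jar [0.8039 0.1061]
cup [ 0.7849 -0.2056]
trayFR top [0.6554 0.2448]
floor FR [0.6517 0.253 ]
floor NR [0.44   0.2401]
floor far back [0.6455 0.3883]
floor near back [0.435  0.3683]
[315 176  19  18 270] [ 0.6026 -0.1839]
[316 215  19  19 286] [ 0.4993 -0.1836]
[250 246  20  19 296] [ 0.4194 -0.0187]
tray [175.52942  16.88235] [1.1202 0.2468]
tray [176.23529   14.058822] [1.1304 0.2455]
tray [188.23529   17.058823] [1.1186 0.2078]
tray [187.52942  19.88235] [1.1085 0.2091]
[[-0.902  0.431 -0.001]
 [ 0.431  0.902 -0.001]
 [ 0.    -0.002 -1.   ]]
```

View pics/c.png

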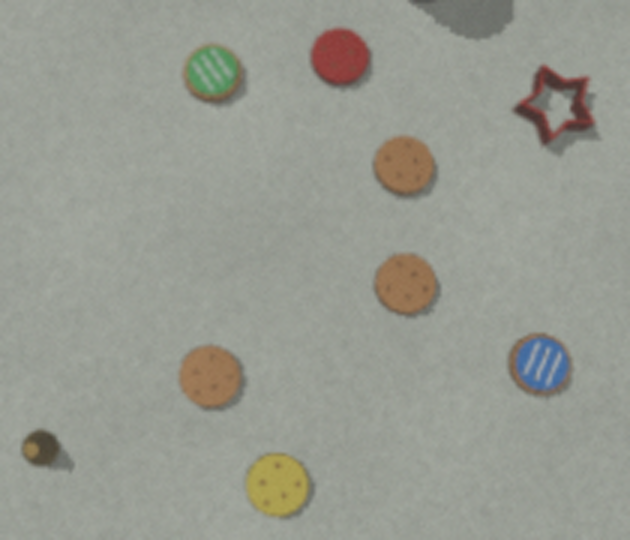

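The crop confirms three plain brown specked cookies at crop px (405,165), (406,284) and (211,377). The yellow and red look-alikes are clearly separate. Next is a helper that turns goals into tool-frame rows.

```bash
cat >> h.py <<'E'
from scipy.spatial.transform import Rotation as R
def plan(goals):
    """goals: (x,y,z,phi_deg,rows); phi = push direction (tool x) from +y toward +x; tool down"""
    s=robot.read_state(); p=np.array(s['tool_pos']); M=R.from_rotvec(s['orientation']).as_matrix()
    ph=np.arctan2(M[0,0],M[1,0]); print('t',s['t'],'pos',p.round(4),'phi',np.degrees(ph).round(1),'F',np.round(s['force'],1),'op',round(s['opening'],4))
    for x,y,z,f,n in goals:
        f=np.radians(f);P=np.array([x,y,z]);dp=(P-p)/n;df=(f-ph)/n
        for i in range(n):
            a=ph+df*i; X=np.array([np.sin(a),np.cos(a),0]);Y=np.array([np.cos(a),-np.sin(a),0])
            print([[round(float(dp@X)*1000,1),round(float(dp@Y)*1000,1),round(float(-dp[2])*1000,1)],[0,0,round(float(df),4)]])
        p=P;ph=f
E
python3 -c "
from h import *
plan([(.405,-.056,.33,20.6,18)])"
```

```text
t 0.1 pos [0.2586 0.5412 0.4038] phi -64.5 F [ 0.  -1.2  0.3] op 0.0926
[[-21.6, -26.4, 4.1], [0, 0, 0.0825]]
[[-23.7, -24.6, 4.1], [0, 0, 0.0825]]
[[-25.7, -22.5, 4.1], [0, 0, 0.0825]]
[[-27.5, -20.3, 4.1], [0, 0, 0.0825]]
[[-29.0, -18.0, 4.1], [0, 0, 0.0825]]
[[-30.4, -15.5, 4.1], [0, 0, 0.0825]]
[[-31.6, -13.0, 4.1], [0, 0, 0.0825]]
[[-32.6, -10.3, 4.1], [0, 0, 0.0825]]
[[-33.3, -7.6, 4.1], [0, 0, 0.0825]]
[[-33.8, -4.8, 4.1], [0, 0, 0.0825]]
[[-34.1, -2.0, 4.1], [0, 0, 0.0825]]
[[-34.2, 0.8, 4.1], [0, 0, 0.0825]]
[[-34.0, 3.6, 4.1], [0, 0, 0.0825]]
[[-33.6, 6.4, 4.1], [0, 0, 0.0825]]
[[-32.9, 9.1, 4.1], [0, 0, 0.0825]]
[[-32.1, 11.8, 4.1], [0, 0, 0.0825]]
[[-31.0, 14.4, 4.1], [0, 0, 0.0825]]
[[-29.7, 16.9, 4.1], [0, 0, 0.0825]]
```

>>> {"op": "apply_moves", "data": {
  "series": [
    [[-22,-26,4],[0,0,0.0825]],
    [[-24,-25,4],[0,0,0.0825]],
    [[-26,-22,4],[0,0,0.0825]],
    [[-27,-20,4],[0,0,0.0825]],
    [[-29,-18,4],[0,0,0.0825]],
    [[-30,-16,4],[0,0,0.0825]],
    [[-32,-13,4],[0,0,0.0825]],
    [[-33,-10,4],[0,0,0.0825]],
    [[-33,-8,4],[0,0,0.0825]],
    [[-34,-5,4],[0,0,0.0825]],
    [[-34,-2,4],[0,0,0.0825]],
    [[-34,1,4],[0,0,0.0825]]
  ],
  "claw": 0.32
}}

```text
t: 1.1
tool_pos: [0.3566, 0.1418, 0.3563]
orientation: [-2.071, -2.362, 0.0]
force: [1.0, 1.3, 0.4]
opening: 0.0297
gripper_force: 0.0
```

>>> {"op": "apply_moves", "data": {
  "series": [
    [[-34,4,4],[0,0,0.0825]],
    [[-34,6,4],[0,0,0.0825]],
    [[-33,9,4],[0,0,0.0825]],
    [[-32,12,4],[0,0,0.0825]],
    [[-31,14,4],[0,0,0.0825]],
    [[-30,17,4],[0,0,0.0825]],
    [[0,0,0],[0,0,0]],
    [[0,0,0],[0,0,0]]
  ]
}}

```text
t: 1.77
tool_pos: [0.4052, -0.0579, 0.3321]
orientation: [-2.585, -1.782, 0.002]
force: [-0.4, -0.0, -0.3]
opening: 0.0299
gripper_force: 0.0
```

```bash
python3 -c "
from h import *
plan([(.405,-.056,.19,20.6,8)])"
```

```text
t 1.7667 pos [ 0.4052 -0.0579  0.3321] phi 20.8 F [-0.4 -0.  -0.3] op 0.0299
[[0.2, -0.1, 17.8], [0, 0, -0.0005]]
[[0.2, -0.1, 17.8], [0, 0, -0.0005]]
[[0.2, -0.1, 17.8], [0, 0, -0.0005]]
[[0.2, -0.1, 17.8], [0, 0, -0.0005]]
[[0.2, -0.1, 17.8], [0, 0, -0.0005]]
[[0.2, -0.1, 17.8], [0, 0, -0.0005]]
[[0.2, -0.1, 17.8], [0, 0, -0.0005]]
[[0.2, -0.1, 17.8], [0, 0, -0.0005]]
```

>>> {"op": "apply_moves", "data": {
  "series": [
    [[0,0,25],[0,0,0]],
    [[0,0,25],[0,0,0]],
    [[0,0,25],[0,0,0]],
    [[0,0,25],[0,0,0]],
    [[0,0,22],[0,0,0]],
    [[0,0,12],[0,0,0]],
    [[0,0,8],[0,0,0]],
    [[0,0,0],[0,0,0]],
    [[0,0,0],[0,0,0]]
  ]
}}

```text
t: 2.52
tool_pos: [0.4054, -0.0557, 0.191]
orientation: [-2.582, -1.79, 0.0]
force: [0.9, -1.1, -0.7]
opening: 0.0299
gripper_force: 0.0
```

```bash
python3 -c "
from h import *
p,d=look('side','s1');cv2.imwrite('pics/s1c.png',cv2.resize(p[150:330,90:330],None,fx=3,fy=3))
plan([(.479,.138,.19,20.6,20),(.4925,.161,.19,-3,6),(.4835,.289,.19,-3,13)])"
```

```text
t 2.5667 pos [ 0.4058 -0.056   0.1916] phi 20.6 F [-0.3 -0.4  0.1] op 0.0294
[[10.4, 0.0, 0.1], [0, 0, 0.0]]
[[10.4, 0.0, 0.1], [0, 0, 0.0]]
[[10.4, 0.0, 0.1], [0, 0, 0.0]]
[[10.4, 0.0, 0.1], [0, 0, 0.0]]
[[10.4, 0.0, 0.1], [0, 0, 0.0]]
[[10.4, 0.0, 0.1], [0, 0, 0.0]]
[[10.4, 0.0, 0.1], [0, 0, 0.0]]
[[10.4, 0.0, 0.1], [0, 0, 0.0]]
[[10.4, 0.0, 0.1], [0, 0, 0.0]]
[[10.4, 0.0, 0.1], [0, 0, 0.0]]
[[10.4, 0.0, 0.1], [0, 0, 0.0]]
[[10.4, 0.0, 0.1], [0, 0, 0.0]]
[[10.4, 0.0, 0.1], [0, 0, 0.0]]
[[10.4, 0.0, 0.1], [0, 0, 0.0]]
[[10.4, 0.0, 0.1], [0, 0, 0.0]]
[[10.4, 0.0, 0.1], [0, 0, 0.0]]
[[10.4, 0.0, 0.1], [0, 0, 0.0]]
[[10.4, 0.0, 0.1], [0, 0, 0.0]]
[[10.4, 0.0, 0.1], [0, 0, 0.0]]
[[10.4, 0.0, 0.1], [0, 0, 0.0]]
[[4.4, 0.8, -0.0], [0, 0, -0.0686]]
[[4.3, 1.1, -0.0], [0, 0, -0.0686]]
[[4.2, 1.3, -0.0], [0, 0, -0.0686]]
[[4.1, 1.6, -0.0], [0, 0, -0.0686]]
[[4.0, 1.9, -0.0], [0, 0, -0.0686]]
[[3.9, 2.2, -0.0], [0, 0, -0.0686]]
[[9.9, -0.2, -0.0], [0, 0, 0.0]]
[[9.9, -0.2, -0.0], [0, 0, 0.0]]
[[9.9, -0.2, -0.0], [0, 0, 0.0]]
[[9.9, -0.2, -0.0], [0, 0, 0.0]]
[[9.9, -0.2, -0.0], [0, 0, 0.0]]
[[9.9, -0.2, -0.0], [0, 0, 0.0]]
[[9.9, -0.2, -0.0], [0, 0, 0.0]]
[[9.9, -0.2, -0.0], [0, 0, 0.0]]
[[9.9, -0.2, -0.0], [0, 0, 0.0]]
[[9.9, -0.2, -0.0], [0, 0, 0.0]]
[[9.9, -0.2, -0.0], [0, 0, 0.0]]
[[9.9, -0.2, -0.0], [0, 0, 0.0]]
[[9.9, -0.2, -0.0], [0, 0, 0.0]]
```

View pics/s1c.png

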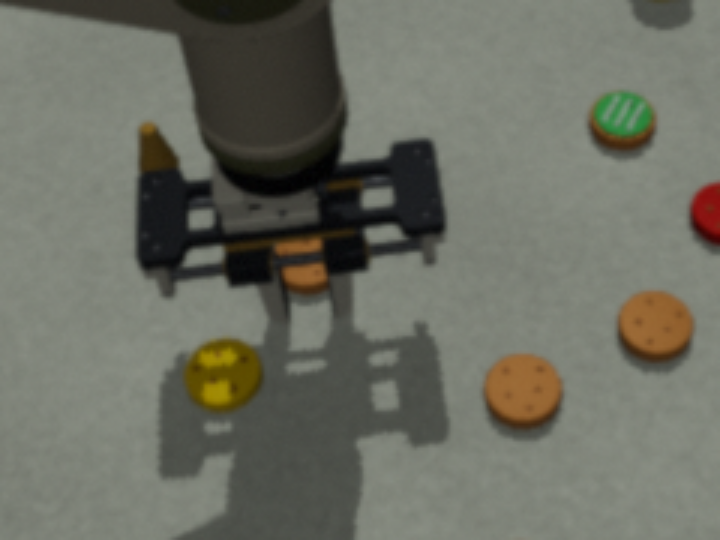

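The crop shows the fingertips at crop px (280,310) and (340,310). They sit just behind plain cookie C at (305,270) and clear of the yellow disc at (222,373). I'll push C now.

>>> {"op": "apply_moves", "data": {
  "series": [
    [[4,0,0],[0,0,0]],
    [[5,0,0],[0,0,0]],
    [[6,0,0],[0,0,0]],
    [[8,0,0],[0,0,0]],
    [[10,0,0],[0,0,0]],
    [[10,0,0],[0,0,0]],
    [[10,0,0],[0,0,0]],
    [[10,0,0],[0,0,0]],
    [[10,0,0],[0,0,0]],
    [[10,0,0],[0,0,0]],
    [[10,0,0],[0,0,0]],
    [[10,0,0],[0,0,0]]
  ]
}}

```text
t: 3.57
tool_pos: [0.442, 0.041, 0.1907]
orientation: [-2.583, -1.788, 0.0]
force: [0.1, -1.2, 0.6]
opening: 0.0302
gripper_force: 0.2
```

>>> {"op": "apply_moves", "data": {
  "series": [
    [[10,0,0],[0,0,0]],
    [[10,0,0],[0,0,0]],
    [[10,0,0],[0,0,0]],
    [[10,0,0],[0,0,0]],
    [[10,0,0],[0,0,0]],
    [[10,0,0],[0,0,0]],
    [[10,0,0],[0,0,0]],
    [[10,0,0],[0,0,0]],
    [[10,0,0],[0,0,0]],
    [[8,0,0],[0,0,0]],
    [[6,0,0],[0,0,0]]
  ]
}}

```text
t: 4.48
tool_pos: [0.4786, 0.1383, 0.1907]
orientation: [-2.583, -1.788, -0.0]
force: [0.4, 0.2, -0.0]
opening: 0.0298
gripper_force: 0.1
```

```bash
python3 -c "
from h import *
p,d=look('side','s2');cv2.imwrite('pics/s2c.png',cv2.resize(p[80:260,90:330],None,fx=3,fy=3))
plan([(.4925,.161,.19,-3,6),(.4835,.289,.19,-3,1)])"
```

```text
t 4.5333 pos [0.4789 0.1388 0.1909] phi 20.6 F [-0.1  0.   0.3] op 0.0297
[[4.3, 0.8, 0.1], [0, 0, -0.0686]]
[[4.2, 1.1, 0.1], [0, 0, -0.0686]]
[[4.1, 1.4, 0.1], [0, 0, -0.0686]]
[[4.0, 1.7, 0.1], [0, 0, -0.0686]]
[[3.9, 2.0, 0.1], [0, 0, -0.0686]]
[[3.7, 2.2, 0.1], [0, 0, -0.0686]]
[[128.3, -2.3, -0.0], [0, 0, 0.0]]
```

View pics/s2c.png

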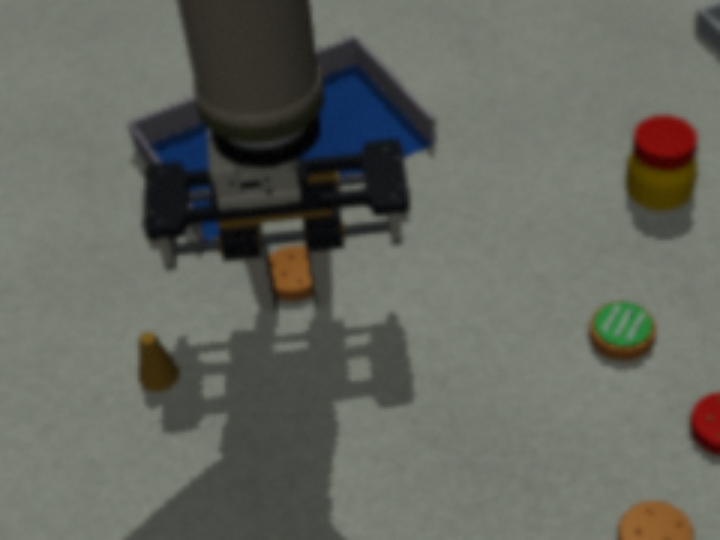

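Cookie C sits cradled between the fingertips at crop px (291,270), just short of the mouth, and the nozzle is clear. I'll turn and push it in.

>>> {"op": "apply_moves", "data": {
  "series": [
    [[4.3,1,0],[0,0,-0.0686]],
    [[4.2,1,0],[0,0,-0.0686]],
    [[4,1.4,0],[0,0,-0.0686]],
    [[4,1.7,0],[0,0,-0.0686]],
    [[4,2,0],[0,0,-0.0686]],
    [[4,2,0],[0,0,-0.0686]],
    [[8,0,0],[0,0,0]],
    [[10,0,0],[0,0,0]],
    [[10,0,0],[0,0,0]],
    [[10,-1,0],[0,0,0]],
    [[10,0,0],[0,0,0]],
    [[10,0,0],[0,0,0]]
  ]
}}

```text
t: 5.53
tool_pos: [0.4876, 0.2189, 0.1907]
orientation: [-2.164, -2.278, 0.0]
force: [-0.3, -0.3, -0.2]
opening: 0.0302
gripper_force: 0.1
```

>>> {"op": "apply_moves", "data": {
  "series": [
    [[10,0,0],[0,0,0]],
    [[10,-1,0],[0,0,0]],
    [[10,0,0],[0,0,0]],
    [[10,0,0],[0,0,0]],
    [[10,0,0],[0,0,0]],
    [[9,0,0],[0,0,0]],
    [[7,0,0],[0,0,0]],
    [[4,0,0],[0,0,0]],
    [[0,0,0],[0,0,0]],
    [[-10,0,0],[0,0,0]],
    [[-20,0,0],[0,0,0]],
    [[-20,0,-20],[0,0,0]]
  ]
}}

```text
t: 6.53
tool_pos: [0.4838, 0.2357, 0.2069]
orientation: [-2.16, -2.277, 0.01]
force: [-0.2, -0.2, -1.0]
opening: 0.0299
gripper_force: 0.0
```

```bash
python3 -c "
from h import *
plan([(.4905,-.225,.25,5,14),(.4905,-.23,.19,5,4)])"
```

```text
t 6.5333 pos [0.4838 0.2357 0.2069] phi -3.0 F [-0.2 -0.2 -1. ] op 0.0299
[[-32.9, -1.2, -3.1], [0, 0, 0.01]]
[[-32.9, -0.9, -3.1], [0, 0, 0.01]]
[[-32.9, -0.6, -3.1], [0, 0, 0.01]]
[[-32.9, -0.3, -3.1], [0, 0, 0.01]]
[[-32.9, 0.1, -3.1], [0, 0, 0.01]]
[[-32.9, 0.4, -3.1], [0, 0, 0.01]]
[[-32.9, 0.7, -3.1], [0, 0, 0.01]]
[[-32.9, 1.1, -3.1], [0, 0, 0.01]]
[[-32.9, 1.4, -3.1], [0, 0, 0.01]]
[[-32.9, 1.7, -3.1], [0, 0, 0.01]]
[[-32.8, 2.0, -3.1], [0, 0, 0.01]]
[[-32.8, 2.4, -3.1], [0, 0, 0.01]]
[[-32.8, 2.7, -3.1], [0, 0, 0.01]]
[[-32.8, 3.0, -3.1], [0, 0, 0.01]]
[[-1.2, 0.1, 15.0], [0, 0, 0.0]]
[[-1.2, 0.1, 15.0], [0, 0, 0.0]]
[[-1.2, 0.1, 15.0], [0, 0, 0.0]]
[[-1.2, 0.1, 15.0], [0, 0, 0.0]]
```

>>> {"op": "apply_moves", "data": {
  "series": [
    [[-33,-1,-8],[0,0,0.01]],
    [[-33,-1,-8],[0,0,0.01]],
    [[-33,-1,-8],[0,0,0.01]],
    [[-33,0,-8],[0,0,0.01]],
    [[-33,0,-4],[0,0,0.01]],
    [[-33,0,0],[0,0,0.01]],
    [[-33,1,0],[0,0,0.01]],
    [[-33,1,0],[0,0,0.01]],
    [[-33,1,0],[0,0,0.01]],
    [[-33,2,0],[0,0,0.01]],
    [[-33,2,0],[0,0,0.01]],
    [[-33,2,0],[0,0,0.01]]
  ]
}}

```text
t: 7.53
tool_pos: [0.4894, -0.1612, 0.2468]
orientation: [2.297, 2.142, -0.0]
force: [0.9, -0.7, 1.0]
opening: 0.0299
gripper_force: 0.0
```

>>> {"op": "apply_moves", "data": {
  "series": [
    [[-33,3,0],[0,0,0.01]],
    [[-33,3,0],[0,0,0.01]],
    [[0,0,0],[0,0,0]],
    [[0,0,0],[0,0,0]]
  ]
}}

```text
t: 7.87
tool_pos: [0.4906, -0.2272, 0.2467]
orientation: [-2.322, -2.116, 0.0]
force: [-0.1, 0.5, -0.2]
opening: 0.0296
gripper_force: 0.0
```

```bash
cat >> h.py <<'E'
def brown(f):
    p,d=look('top',f); hsv=cv2.cvtColor(p,cv2.COLOR_BGR2HSV)
    m=cv2.inRange(hsv,(4,90,60),(16,255,255)); n,l,st,ce=cv2.connectedComponentsWithStats(m)
    for i in range(1,n):
        if st[i,4]>60:
            w=ray('top',*ce[i],.012)[:2]; a=np.radians(3); e=w-[.542,.316]
            print(st[i],w.round(4),'tray',np.round([e@[np.cos(a),np.sin(a)],e@[-np.sin(a),np.cos(a)]],3))
    return p
E
python3 -c "
from h import *
p=brown('t3');cv2.imwrite('pics/t3c.png',cv2.resize(p[120:300,80:350],None,fx=2.8,fy=2.8))
plan([(.4905,-.23,.19,5,4)])"
```

```text
[315 176  19  18 272] [ 0.6025 -0.184 ] tray [ 0.034 -0.502]
[316 215  19  19 275] [ 0.5    -0.1826] tray [-0.068 -0.496]
[121 219  19  19 275] [0.4809 0.3171] tray [-0.061  0.004]
t 7.9167 pos [ 0.4907 -0.2259  0.2465] phi 5.2 F [-0.2  0.6  0.6] op 0.0298
[[-1.0, 0.0, 14.1], [0, 0, -0.0009]]
[[-1.0, 0.0, 14.1], [0, 0, -0.0009]]
[[-1.0, 0.0, 14.1], [0, 0, -0.0009]]
[[-1.0, 0.0, 14.1], [0, 0, -0.0009]]
```

View pics/t3c.png

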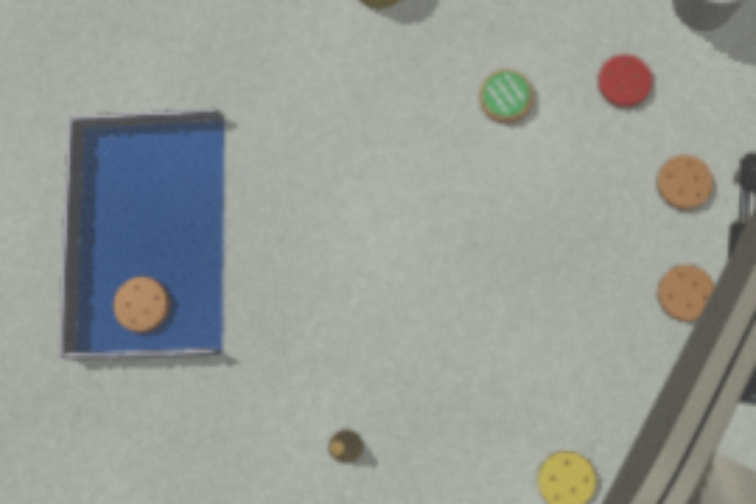

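Cookie C lies flat in the tray at crop px (141,304), tray coordinates about (-0.06, 0.00). Cookie B is at (686,293) with the fingers behind it. I'll descend and push B.

>>> {"op": "apply_moves", "data": {
  "series": [
    [[-4,3,0],[0,0,0]],
    [[0,0,18],[0,0,0]],
    [[0,0,18],[0,0,0]],
    [[0,0,14],[0,0,0]],
    [[0,0,6],[0,0,0]],
    [[0,0,0],[0,0,0]],
    [[6,0,0],[0,0,0]],
    [[6,0,0],[0,0,0]],
    [[6,0,0],[0,0,0]],
    [[8,0,0],[0,0,0]],
    [[10,0,0],[0,0,0]],
    [[12,0,0],[0,0,0]]
  ]
}}

```text
t: 8.92
tool_pos: [0.4987, -0.1805, 0.1913]
orientation: [2.317, 2.12, 0.0]
force: [0.1, -0.2, 1.2]
opening: 0.0298
gripper_force: 0.3
```

>>> {"op": "apply_moves", "data": {
  "series": [
    [[12,0,0],[0,0,0]],
    [[12,0,0],[0,0,0]],
    [[12,0,0],[0,0,0]],
    [[12,0,0],[0,0,0]],
    [[12,0,0],[0,0,0]],
    [[12,0,0],[0,0,0]],
    [[12,0,0],[0,0,0]],
    [[12,0,0],[0,0,0]],
    [[12,0,0],[0,0,0]],
    [[12,0,0],[0,0,0]],
    [[12,0,0],[0,0,0]],
    [[12,0,0],[0,0,0]]
  ]
}}

```text
t: 9.92
tool_pos: [0.5113, -0.0368, 0.1907]
orientation: [-2.317, -2.121, 0.0]
force: [0.6, -1.1, -0.1]
opening: 0.03
gripper_force: 0.3
```

>>> {"op": "apply_moves", "data": {
  "series": [
    [[12,0,0],[0,0,0]],
    [[12,0,0],[0,0,0]],
    [[12,0,0],[0,0,0]],
    [[12,0,0],[0,0,0]],
    [[12,0,0],[0,0,0]],
    [[12,0,0],[0,0,0]],
    [[12,0,0],[0,0,0]],
    [[12,0,0],[0,0,0]],
    [[12,0,0],[0,0,0]],
    [[12,0,0],[0,0,0]],
    [[12,0,0],[0,0,0]],
    [[12,0,0],[0,0,0]]
  ]
}}

```text
t: 10.92
tool_pos: [0.524, 0.1067, 0.1907]
orientation: [-2.317, -2.121, 0.0]
force: [0.7, -0.9, 1.2]
opening: 0.0299
gripper_force: 0.3
```

```bash
python3 -c "
from h import *
brown('t4')
plan([(.5395,.2895,.19,5.2,1)])"
```

```text
[315 176  19  18 272] [ 0.6025 -0.184 ] tray [ 0.034 -0.502]
t 10.9667 pos [0.5241 0.1083 0.1909] phi 5.0 F [-0.2  1.  -0.2] op 0.0298
[[181.8, -0.5, 0.9], [0, 0, 0.0029]]
```

>>> {"op": "apply_moves", "data": {
  "series": [
    [[8,0,0],[0,0,0]],
    [[12,1,0],[0,0,0]],
    [[12,1,0],[0,0,0]],
    [[12,1,0],[0,0,0]],
    [[12,1,0],[0,0,0]],
    [[12,0,0],[0,0,0]],
    [[12,0,0],[0,0,0]],
    [[12,0,0],[0,0,0]],
    [[12,0,0],[0,0,0]],
    [[12,0,0],[0,0,0]],
    [[12,0,0],[0,0,0]],
    [[12,0,0],[0,0,0]]
  ]
}}

```text
t: 11.97
tool_pos: [0.5403, 0.2458, 0.1907]
orientation: [-2.317, -2.121, 0.0]
force: [-0.7, 0.6, 0.3]
opening: 0.0296
gripper_force: 0.1
```

>>> {"op": "apply_moves", "data": {
  "series": [
    [[12,0,0],[0,0,0]],
    [[12,0,0],[0,0,0]],
    [[11,0,0],[0,0,0]],
    [[8,0,0],[0,0,0]],
    [[5,0,0],[0,0,0]],
    [[3,0,0],[0,0,0]],
    [[0,0,0],[0,0,0]],
    [[-10,0,0],[0,0,0]],
    [[-20,0,0],[0,0,0]],
    [[-20,0,-20],[0,0,0]],
    [[-25,0,-20],[0,0,0]],
    [[-25,0,-10],[0,0,0]]
  ]
}}

```text
t: 12.97
tool_pos: [0.5362, 0.194, 0.2427]
orientation: [2.317, 2.12, 0.002]
force: [0.9, 0.3, 0.8]
opening: 0.0295
gripper_force: 0.0
```

```bash
python3 -c "
from h import *
plan([(.6025,-.23,.24,0,14)])"
```

```text
t 12.9667 pos [0.5362 0.194  0.2427] phi 5.1 F [0.9 0.3 0.8] op 0.0295
[[-29.8, 7.4, 0.2], [0, 0, -0.0063]]
[[-29.8, 7.2, 0.2], [0, 0, -0.0063]]
[[-29.8, 7.0, 0.2], [0, 0, -0.0063]]
[[-29.9, 6.8, 0.2], [0, 0, -0.0063]]
[[-29.9, 6.6, 0.2], [0, 0, -0.0063]]
[[-30.0, 6.5, 0.2], [0, 0, -0.0063]]
[[-30.0, 6.3, 0.2], [0, 0, -0.0063]]
[[-30.0, 6.1, 0.2], [0, 0, -0.0063]]
[[-30.1, 5.9, 0.2], [0, 0, -0.0063]]
[[-30.1, 5.7, 0.2], [0, 0, -0.0063]]
[[-30.2, 5.5, 0.2], [0, 0, -0.0063]]
[[-30.2, 5.3, 0.2], [0, 0, -0.0063]]
[[-30.2, 5.1, 0.2], [0, 0, -0.0063]]
[[-30.3, 4.9, 0.2], [0, 0, -0.0063]]
```

>>> {"op": "apply_moves", "data": {
  "series": [
    [[-30,7,-1],[0,0,-0.0065]],
    [[-30,7,-1],[0,0,-0.0065]],
    [[-30,7,0],[0,0,-0.0065]],
    [[-30,7,0],[0,0,-0.0065]],
    [[-30,7,0],[0,0,-0.0065]],
    [[-30,6,0],[0,0,-0.0065]],
    [[-30,6,0],[0,0,-0.0065]],
    [[-30,6,0],[0,0,-0.0065]],
    [[-30,6,0],[0,0,-0.0065]],
    [[-30,6,0],[0,0,-0.0065]],
    [[-30,6,0],[0,0,-0.0065]],
    [[-30,5,0],[0,0,-0.0065]]
  ]
}}

```text
t: 13.97
tool_pos: [0.592, -0.1704, 0.2428]
orientation: [2.234, 2.209, -0.0]
force: [0.4, -0.3, 0.2]
opening: 0.0296
gripper_force: 0.0
```

>>> {"op": "apply_moves", "data": {
  "series": [
    [[-30,5,0],[0,0,-0.006]],
    [[-30,5,0],[0,0,-0.006]],
    [[0,0,0],[0,0,0]],
    [[0,0,0],[0,0,0]]
  ]
}}

```text
t: 14.3
tool_pos: [0.6014, -0.2304, 0.2426]
orientation: [-2.224, -2.219, 0.001]
force: [0.4, 0.2, -0.3]
opening: 0.0297
gripper_force: 0.0
```

```bash
python3 -c "
from h import *
brown('t5')
plan([(.6025,-.23,.19,0,1)])"
```

```text
[315 176  12  16 112] [ 0.6076 -0.1729] tray [ 0.04  -0.492]
[121 195  18  18 260] [0.5459 0.3237] tray [0.004 0.008]
[121 219  19  19 277] [0.4809 0.317 ] tray [-0.061  0.004]
t 14.35 pos [ 0.6015 -0.229   0.2424] phi 0.0 F [-0.1  0.4 -0.3] op 0.0298
[[-1.0, 1.0, 52.4], [0, 0, -0.0007]]
```

B is in the tray at about (0.004, 0.008). Next is A.

>>> {"op": "apply_moves", "data": {
  "series": [
    [[0,1,18],[0,0,0]],
    [[0,0,18],[0,0,0]],
    [[0,0,12],[0,0,0]],
    [[0,0,4],[0,0,0]],
    [[0,0,0],[0,0,0]],
    [[6,0,0],[0,0,0]],
    [[6,0,0],[0,0,0]],
    [[6,0,0],[0,0,0]],
    [[8,0,0],[0,0,0]],
    [[10,0,0],[0,0,0]],
    [[12,0,0],[0,0,0]],
    [[12,0,0],[0,0,0]]
  ]
}}

```text
t: 15.35
tool_pos: [0.6034, -0.1665, 0.191]
orientation: [2.219, 2.223, 0.0]
force: [-0.9, -0.3, 0.2]
opening: 0.0299
gripper_force: 0.3
```

>>> {"op": "apply_moves", "data": {
  "series": [
    [[12,0,0],[0,0,0]],
    [[12,0,0],[0,0,0]],
    [[12,0,0],[0,0,0]],
    [[12,0,0],[0,0,0]],
    [[12,0,0],[0,0,0]],
    [[12,0,0],[0,0,0]],
    [[12,0,0],[0,0,0]],
    [[12,0,0],[0,0,0]],
    [[12,0,0],[0,0,0]],
    [[12,0,0],[0,0,0]],
    [[12,0,0],[0,0,0]],
    [[12,0,0],[0,0,0]]
  ]
}}

```text
t: 16.35
tool_pos: [0.6031, -0.0226, 0.1907]
orientation: [-2.22, -2.223, 0.0]
force: [-0.3, 0.3, 0.7]
opening: 0.03
gripper_force: 0.2
```

>>> {"op": "apply_moves", "data": {
  "series": [
    [[12,0,0],[0,0,0]],
    [[12,0,0],[0,0,0]],
    [[12,0,0],[0,0,0]],
    [[12,0,0],[0,0,0]],
    [[12,0,0],[0,0,0]],
    [[12,0,0],[0,0,0]],
    [[12,1,0],[0,0,0]],
    [[12,1,0],[0,0,0]],
    [[12,1,0],[0,0,0]],
    [[12,1,0],[0,0,0]],
    [[12,1,0],[0,0,0]],
    [[12,1,0],[0,0,0]]
  ]
}}

```text
t: 17.35
tool_pos: [0.609, 0.1214, 0.1907]
orientation: [-2.22, -2.223, 0.0]
force: [-0.9, 0.5, 0.6]
opening: 0.0299
gripper_force: 0.2
```

```bash
python3 -c "
from h import *
brown('t6')
plan([(.608,.292,.19,0,1)])"
```

```text
t 17.4 pos [0.609  0.1233 0.1908] phi -0.1 F [0.3 1.2 0.4] op 0.0297
[[168.7, -0.5, 0.8], [0, 0, 0.0025]]
```

>>> {"op": "apply_moves", "data": {
  "series": [
    [[8,0,0],[0,0,0]],
    [[12,0,0],[0,0,0]],
    [[12,0,0],[0,0,0]],
    [[12,0,0],[0,0,0]],
    [[12,0,0],[0,0,0]],
    [[12,0,0],[0,0,0]],
    [[12,0,0],[0,0,0]],
    [[12,0,0],[0,0,0]],
    [[12,0,0],[0,0,0]],
    [[12,0,0],[0,0,0]],
    [[12,0,0],[0,0,0]],
    [[12,0,0],[0,0,0]]
  ]
}}

```text
t: 18.4
tool_pos: [0.6086, 0.2614, 0.1907]
orientation: [-2.22, -2.223, 0.0]
force: [-0.1, -0.2, -0.2]
opening: 0.0295
gripper_force: 0.1
```

>>> {"op": "apply_moves", "data": {
  "series": [
    [[11,0,0],[0,0,0]],
    [[9,0,0],[0,0,0]],
    [[7,0,0],[0,0,0]],
    [[5,0,0],[0,0,0]],
    [[3,0,0],[0,0,0]],
    [[0,0,0],[0,0,0]],
    [[-10,0,0],[0,0,0]],
    [[-20,0,0],[0,0,0]],
    [[-20,0,-20],[0,0,0]],
    [[-30,0,-20],[0,0,0]],
    [[-30,0,-20],[0,0,0]],
    [[-30,0,-20],[0,0,0]]
  ]
}}

```text
t: 19.4
tool_pos: [0.6084, 0.1528, 0.2714]
orientation: [2.22, 2.223, -0.001]
force: [-0.3, -0.0, 0.1]
opening: 0.0299
gripper_force: 0.0
```

>>> {"op": "apply_moves", "data": {
  "series": [
    [[-35,0,-10],[0,0,0]],
    [[-35,0,-10],[0,0,0]],
    [[-35,0,0],[0,0,0]],
    [[-35,0,0],[0,0,0]],
    [[-35,0,0],[0,0,0]],
    [[-35,0,0],[0,0,0]],
    [[-20,0,0],[0,0,0]],
    [[0,0,0],[0,0,0]],
    [[0,0,0],[0,0,0]],
    [[0,0,0],[0,0,0]]
  ]
}}

```text
t: 20.23
tool_pos: [0.6088, -0.075, 0.2906]
orientation: [-2.22, -2.222, -0.0]
force: [-0.3, 1.1, 0.5]
opening: 0.0298
gripper_force: 0.0
```

```bash
python3 -c "
from h import *
p=brown('t7');cv2.imwrite('pics/t7b.png',p)"
```

```text
[123 172  18  18 252] [0.6073 0.3241] tray [0.066 0.005]
[121 195  18  18 260] [0.5459 0.3237] tray [0.004 0.007]
[121 219  19  19 277] [0.481 0.317] tray [-0.061  0.004]
```

View pics/t7b.png

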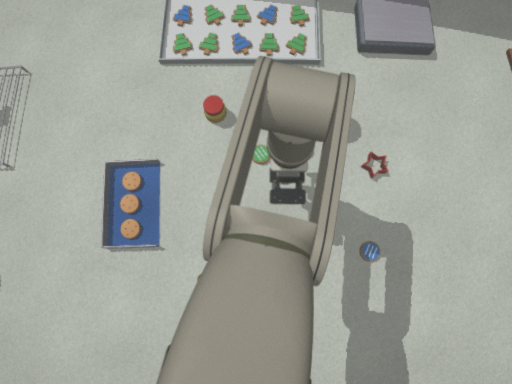

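All three cookies lie side by side in the tray at px (132,181), (130,203) and (130,229). The arm is raised clear, so I'll hand in.

```bash
python3 -c "
from h import *
print(robot.close_job())"
```

```text
the job is handed in; nothing more can be done
None
```

I swept all three plain cookies into the tray, where they lie flat side by side and well inside the walls; I steered clear of everything else on the bench, and the job was handed in at about 20 s (the verdict was not shown to me).

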